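# Air the round rolls in the counter bread case

### The job

Give the round rolls in the bread case some air: with your fingertips press down the red lever pad at their end of the case until their lid is fully up, keep it fully up for three seconds, then let the pad come back up slowly under your fingers so that the lid settles shut softly and never drops or slams. Work by the lever alone, without touching the lids; keep the lid over the long batons shut, leave the jars and tongs where they stand, pick nothing up, and finish clear of everything.

Things in the scene. Friction and masses are not known exactly. Their poses are not given: they have to be found in the camera images.
- case: Fixed bread case: walnut plinth, black frame, wire sides. 240 mm along its x, 430 along its y, 160 high, lids shut. Origin: centre of its underside. Left bay on its +y side, right bay its mirror image at -y. Each bay's lid hinges on the middle wall and is joined by push rods to the lever at that bay's outer end: pad down, lid up. No latch, no damper: let go and the lid drops.
- rolls: Tray of eight round golden rolls (62 mm across) lying in one of the two bays, seen through the lid; either bay, it varies. Origin: underside of the tray, in the middle of that bay, 111 mm from the middle of the case along the case's y. It is not to be touched.
- batons: Tray of seven long brown batons, lying in the other bay. Origin as for the rolls.
- left_pad (a point): Middle of the top face of the left lever's red pad: 60 mm along the case's x, 40 along its y, 5 thick, 59 mm clear of the end wall. Lever up: 292 mm from the case's middle along its +y, 112 mm above the counter, face dipping 11 degrees towards the case. Fully down: 295 mm out, 52 mm up (60 mm down, on an arc of 161 mm). Pressing takes about 4 to 9 N at the pad; a hard stop then follows.
- right_pad (a point): The same on the right lever, at the -y end of the case.
- left_lever (a joint): Angle of the left lever: 0 up (lid shut), 0.377 rad at its stop, fully down (lid fully up, turned 1.0 rad). The lid turns about 0.017 rad per mm of pad travel and follows the lever both ways.
- right_lever (a joint): The same for the right lever.
- left_lid: Left lid: clear panel in a black frame, 240 mm along the case's x, 203 mm from hinge to free edge, 7 thick, 0.36 to 0.61 kg, not to be touched. Origin on its hinge line, z axis upright when shut, 14 mm from the case's middle along its y, 156 mm above the counter. Fully up, its free edge is about 330 mm above the counter, 120 mm from the case's middle.
- right_lid: The same for the right lid, on the -y side.
- jam_jar: Loose red jam jar with a white cap, 62 mm across, 85 mm high, standing beyond one end of the case; origin under its centre. Bystander.
- honey_jar: Loose amber honey jar with a brass cap, 62 mm across, 85 mm high, standing beyond the other end; origin under its centre. Bystander.
- tongs: Loose steel bread tongs lying flat on the far side of the case, 48 mm by 217 mm, 14 mm high; origin under the middle, long axis y. Bystander.

How it is judged (in metres and radians):
On the way, in this order (a step that is already met when the one before it is completed fails the run):
1. the lid over the round rolls is fully up (above 0.9 rad) and is kept there (2.2 s or more) (((horizontal distance between rolls and left_pad below 0.24 m and angle between left_lid's own z axis and vertical above 0.9 rad) or (horizontal distance between rolls and right_pad below 0.24 m and angle between right_lid's own z axis and vertical above 0.9 rad))), for 2.2 s.
2. that lid is shut again (below 0.03 rad) (((horizontal distance between rolls and left_pad below 0.24 m and angle between left_lid's own z axis and vertical below 0.03 rad) or (horizontal distance between rolls and right_pad below 0.24 m and angle between right_lid's own z axis and vertical below 0.03 rad))), for 0.3 s.
At the end, for the whole second after the job is handed in: Both lids are shut (within 0.03 rad) and still, both jars stand upright, and jars and tongs are within 25 mm of where they started (angle between each of left_lid, right_lid's own z axis and vertical below 0.03 rad and angular speed of each of left_lid, right_lid below 0.05 rad/s and distance of each of jam_jar, honey_jar, tongs from where it was at the start of the episode below 0.025 m and angle between each of jam_jar, honey_jar's own z axis and vertical below 0.15 rad); the robot touches nothing.
It fails at once if a lid falls or is lowered too fast (over 2 rad/s, about 0.4 m/s at its free edge) ((angular speed of left_lid above 2 rad/s and velocity of joint left_lever below 0 rad/s) or (angular speed of right_lid above 2 rad/s and velocity of joint right_lever below 0 rad/s)).
It fails at once if the lid over the batons is opened (above 0.1 rad) ((horizontal distance between rolls and left_pad below 0.24 m and angle between right_lid's own z axis and vertical above 0.1 rad) or (horizontal distance between rolls and right_pad below 0.24 m and angle between left_lid's own z axis and vertical above 0.1 rad)).
It fails at once if the robot touches a lid (contact force between any of the fingers, the arm and left_lid above 0.5 N or contact force between any of the fingers, the arm and right_lid above 0.5 N).
It fails at once if a jar or the tongs are pushed away, picked up or tipped (distance of any of jam_jar, honey_jar, tongs from where it was at the start of the episode above 0.025 m or angle between any of jam_jar, honey_jar's own z axis and vertical above 0.4 rad).
It also fails if it takes over 45 s, if anything falls off the work surface, if the arm or the gripper's body presses on something with over 40 N, if the wrist force passes 120 N, or if a joint passes its speed limit or range.

### The arm

A 6-joint arm with a two-finger parallel gripper is mounted at the origin on the work surface. World frame = base frame: x ahead of the robot, y to its left, z up, the work surface at z = 0. Lengths are in mm, angles in rad, forces in N, time in s.
With the tool pointing down it reaches from about 275 to 825 mm from the base axis. Payload 4.9 kg.
Tool frame: the origin (TCP) lies at the very end of the fingers, on their centre line; the grasp point (between the pads) lies 19 mm behind it; z points along the fingers, y is the line along which they close (so a half turn about z gives the same grasp; the last joint's range is limited). The gripper opens to 85 mm and grips with 20 to 120 N. Pads are 22 mm wide; open, the fingers measure 114 mm over their backs; the gripper's body (76 mm by 85 mm) begins 54 mm behind the grasp point. The pads swing forward as they close: fully open they stand 13 mm farther back than shut.
Start: joints at [1.171, 0.326, -0.193, 1.052, 0, 1.437], TCP at [144.468, 530.705, 197.681] pointing down, gripper open.
Joint ranges: [-2.65, 2.65], [-0.97, 1.79], [-1.3, 1.35], [-1.93, 2.1], [-1.47, 1.37], [-3.14, 3.14]. Speed limits (rad/s): [2.57, 2.57, 3.14, 3.14, 3.14, 3.14].

### API

Orientations are given as [roll, pitch, yaw] about the fixed x, y, z axes, in that order (R = Rz(yaw) Ry(pitch) Rx(roll)).
In Python, from bench import bot, solve_ik, imaging gives the robot as it stands. Calls block until the motion is done:
- bot.move_ptp(position, orientation): joint-space move of the TCP to a pose.
- bot.movel(position, rot=None, max_speed=150, threshold=None): straight line of the TCP; rot=None keeps the orientation; max_speed is the mean speed in mm/s. With threshold (N) it stops when the force on the tool has changed by that much, and returns True; else False.
- bot.move_j(angles): joint-space move.
- bot.grip(opening, effort=None): opening from 0.0 (shut) to 1.0 (fully open); effort is the grip in N (None keeps the last); returns when the fingers have stopped.
- bot.dwell(seconds).
- solve_ik(position, orientation): joint angles nearest the present ones, or None.
- bot.get_state(): the state.
- imaging.capture(name): name is "side" or "top" or "wrist"; returns the picture (420x560x3 uint8, blue, green, red); there is no depth.
- imaging.camera_model(name): a dict with "K" (3x3 intrinsics, pixels), "position" and "rotation" of the camera in the world. Camera axes: x right, y up, looking along -z (the intrinsics and any distortion apply to the point x, -y, -z); pixel columns grow to the right and rows downward; lengths in mm; the calibration is good to about 2 mm. A picture is of the moment at which its call begins: read the wrist's pose just before it. camera_model takes no time and is no camera call; for the wrist camera it gives the pose at the moment of the call.
A pose or a line that the arm cannot do raises bot.IKError and nothing moves.
- bot.sign_off(): hands the job in; it is judged then, once.
The state is a dict: "t": time; "qpos": joint angles; "joint_velocities": joint speeds; "effort": joint torques, N m; "tcp_pos": TCP position; "orientation": TCP orientation; "contact_force": force on the tool from outside, world axes, zero at the start; "wrist_torque": the same for the moment, N m; "opening": opening from 0.0 (shut) to 1.0 (fully open); "gripper_force": force on a finger pad.
Only numpy, scipy, OpenCV 4.12 (cv2) and the standard library are available. Lean on these libraries where they do the work, as an engineer would, in place of code of your own. Each camera call takes 0.05 s, during which the arm holds its last target. There are 200 camera calls.

## Working session

There is one attempt and no reset: what is moved stays moved. The work goes in short steps, each a Python script; the robot and the scene stay as the last script left them, time stands still between calls to the robot, and variables do not carry over. Pictures are saved under pics/ and viewed, at most 10 in all, crops included, and the job is handed in when it is done.

```bash
mkdir -p pics; ls; python3 - <<'E'
from bench import bot,imaging
import cv2,numpy as np
for n in("top","side"):
    im=imaging.capture(n);cv2.imwrite(f"pics/{n}0.png",im)
    m=imaging.camera_model(n);print(n,{k:np.round(v,3).tolist() if not isinstance(v,str) else v for k,v in m.items()})
print(bot.get_state())
E
```

```text
pics
top {'K': [[466.75, 0.0, 280.108], [0.0, 466.75, 214.082], [0.0, 0.0, 1.0]], 'position': [329.409, 11.189, 1477.528], 'rotation': [0.158, 0.007, -1.577]}
side {'K': [[452.075, 0.0, 285.364], [0.0, 452.075, 206.765], [0.0, 0.0, 1.0]], 'position': [1310.164, -95.397, 1214.193], 'rotation': [0.604, 0.005, 1.409]}
{'t': 0.1, 'qpos': array([ 1.17079352e+00,  3.26876892e-01, -1.93445305e-01,  1.05199856e+00,
        1.29681751e-05,  1.43656714e+00]), 'joint_velocities': array([-1.07182858e-03, -1.48157637e-03,  2.18324497e-03, -2.83054005e-04,
       -6.26103054e-04,  8.02670432e-05]), 'effort': array([ 1.33599307e-03, -4.44239473e+01,  2.63038230e+01,  7.87159370e-03,
       -7.34677360e-05, -1.09523066e-05]), 'tcp_pos': array([144.24492903, 530.17847938, 196.99093531]), 'orientation': array([-3.14008367e+00, -2.16860309e-04,  2.87581886e+00]), 'contact_force': array([ 0.43764647,  0.44358123, -0.15286752]), 'wrist_torque': array([ 0.01281103, -0.05779636, -0.00644542]), 'gripper_force': 0.0, 'opening': 1.0023791346250457}
```

View pics/top0.png

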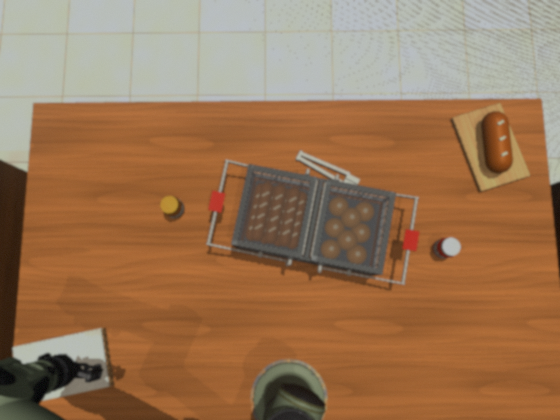

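View pics/side0.png

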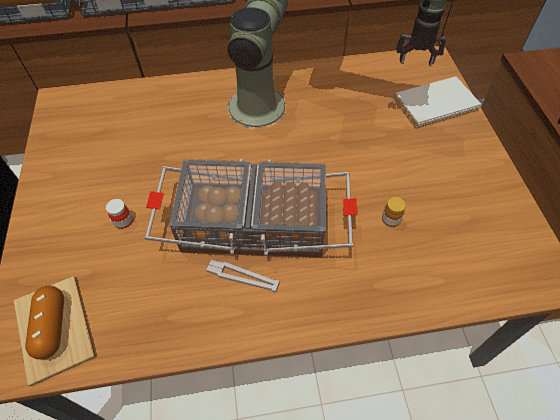

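The rolls are in the bay on the −y side: image right in top (345,225), pad at (411,240), jam jar at (450,247). In the side view that pad is at (155,200) and the jar at (119,213).

```bash
cat > h.py <<'E'
import cv2,numpy as np
from scipy.spatial.transform import Rotation as R
from bench import bot,imaging,solve_ik
def ray(m,uv):
    K=m["K"];d=np.linalg.inv(K)@[uv[0],uv[1],1];d=d*[1,-1,-1]
    r=m["rotation"];Rm=np.array(r) if np.shape(r)==(3,3) else R.from_euler("xyz",r).as_matrix()
    d=Rm@d;return np.array(m["position"]),d/np.linalg.norm(d)
def plane(m,uv,z):
    p,d=ray(m,uv);return p+d*(z-p[2])/d[2]
def tri(a,b):
    A=0;c=0
    for p,d in(a,b):
        P=np.eye(3)-np.outer(d,d);A=A+P;c=c+P@p
    return np.linalg.solve(A,c)
def reds(im,amin=40):
    h=cv2.cvtColor(im,cv2.COLOR_BGR2HSV)
    k=((h[...,0]<4)|(h[...,0]>174))&(h[...,1]>190)&(h[...,2]>110)
    n,l,s,c=cv2.connectedComponentsWithStats(k.astype(np.uint8))
    return [(s[i,4],c[i].round(1),s[i,:4]) for i in range(1,n) if s[i,4]>amin]
E
python3 - <<'E'
from h import *
for n in("top","side"):
    im=cv2.imread(f"pics/{n}0.png");m=imaging.camera_model(n)
    for a,c,b in reds(im): print(n,a,c,b,plane(m,c,112).round(1))
t=imaging.camera_model("top");s=imaging.camera_model("side")
print("jam cap",tri(ray(t,(450.5,246.5)),ray(s,(116,207))), plane(t,(450.5,246.5),85))
E
```

```text
top 156 [216.6 201.2] [210 192  13  19] [587.5 207.9 112. ]
top 202 [410.4 239.8] [404 231  14  19] [ 468.  -362.5  112. ]
side 173 [154.6 200. ] [147 192  16  17] [ 469.2 -360.8  112. ]
side 152 [349.4 206.8] [343 199  14  17] [589.6 208.9 112. ]
side 52 [118.3 216. ] [109 207  19  14] [ 510.  -465.8  112. ]
jam cap [ 450.3160134  -487.93114412   78.69112989] [ 449.79906209 -488.13536248   85.        ]
```

```bash
cat >> h.py <<'E'
u=np.array([.2059,.9786]);PAD=np.array([468.6,-361.7])-2*u   # 2 mm outward
def P(z): return [*PAD,z]
E
python3 - <<'E'
from h import *
best=None
for yaw in(1.364,-1.778):
    q=solve_ik(P(340),[np.pi,0,yaw]);print(yaw,q)
    if q is not None and (best is None or abs(q[5])<abs(best[1][5])): best=(yaw,q)
bot.grip(0.0)
s=bot.get_state();p=s["tcp_pos"]
bot.movel([p[0],p[1],340],max_speed=200)
bot.move_ptp(P(340),[np.pi,0,best[0]])
bot.movel(P(165),max_speed=150)
s=bot.get_state();print(s["t"],s["tcp_pos"],s["orientation"],s["contact_force"],s["qpos"],s["opening"])
a=imaging.capture("side");b=imaging.capture("wrist");m=imaging.camera_model("wrist")
for x,c,bb in reds(b,200): print(x,c,bb,plane(m,c,112))
a=cv2.resize(a[120:270,80:280],(533,400),interpolation=cv2.INTER_CUBIC);b=cv2.resize(b,(267,200))
o=np.zeros((400,800,3),np.uint8);o[:,:533]=a;o[:200,533:]=b;cv2.imwrite("pics/c1.png",o)
E
```

```text
1.364 [-0.78486337  0.36647537  0.22394994  1.4282709   0.          0.99272929]
-1.778 [-0.78486337  0.36647537  0.22394994  1.4282709   0.         -2.14845602]
6.3583 [ 468.73990056 -364.16535484  165.9705406 ] [3.14013179e+00 9.69509899e-04 1.36406249e+00] [-0.05107147 -0.51938362  0.20638402] [-7.84803896e-01  4.26577399e-01 -1.25967303e-01  1.01649838e+00
 -1.37549681e-05  9.92725543e-01] 0.0005642563038258478
4695 [278.3 209.6] [236 182  86  56] [ 467.25755353 -360.28369211  112.        ]
```

View pics/c1.png

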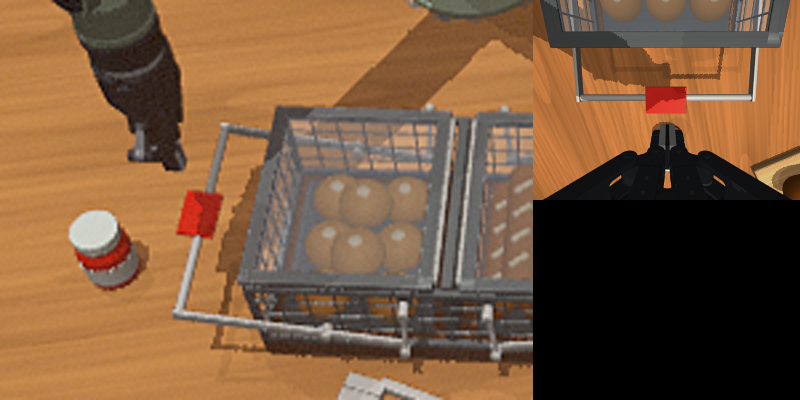

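The pad sits under the shut fingers, with about 2 mm agreement between views. The wrist camera points towards the case, so I'll turn the wrist half round for lid clearance, then press.

```bash
python3 - <<'E'
from h import *
bot.move_ptp(P(165),[np.pi,0,-1.778])
f=lambda:(lambda s:print(round(s["t"],2),s["tcp_pos"].round(1),s["contact_force"].round(1)))(bot.get_state())
f();bot.movel(P(122),max_speed=60);f()
print(bot.movel(P(104),max_speed=12,threshold=2.0));f()
print(bot.movel(P(70),max_speed=20,threshold=25));f()
print(bot.movel(P(50),max_speed=12,threshold=12));f()
a=imaging.capture("side");f()
cv2.imwrite("pics/c2.png",cv2.resize(a[80:280,80:360],(784,560),interpolation=cv2.INTER_CUBIC))
E
```

```text
9.11 [ 468.2 -363.6  165. ] [ 0.6 -0.  -0.3]
9.97 [ 468.4 -363.8  122.2] [ 0.7 -0.2 -0.7]
False
11.62 [ 468.2 -363.7  104.1] [-0.2  0.3 -0.3]
False
13.47 [ 468.  -365.3   70.9] [-2.2 -1.6  5.7]
False
15.29 [ 468.8 -365.6   51. ] [-1.7 -3.7  4.3]
15.34 [ 468.7 -365.5   51. ] [-1.5 -3.6  5.7]
```

View pics/c2.png

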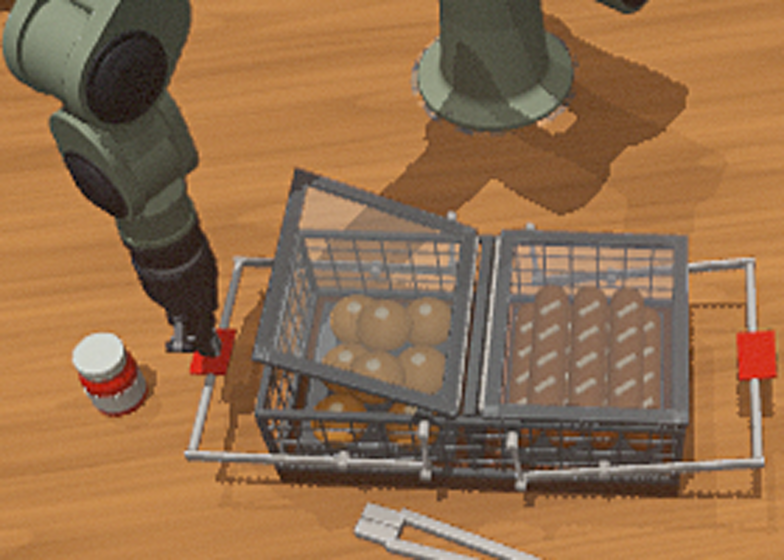

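The lid is only about half up (pad at 215,352; fingertips near its outer edge at 195,345), although the TCP reads z=51. I need a close look at the contact.

```bash
python3 - <<'E'
from h import *
def proj(m,p):
    d=R.from_euler("xyz",m["rotation"]).as_matrix().T@(np.array(p)-m["position"])*[1,-1,-1]
    q=m["K"]@d;return q[:2]/q[2]
m=imaging.camera_model("wrist");s=bot.get_state();b=imaging.capture("wrist");a=imaging.capture("side");t=imaging.capture("top")
ms=imaging.camera_model("side");mt=imaging.camera_model("top");p=s["tcp_pos"]
print(p,m["position"],s["orientation"],s["opening"],s["contact_force"],s["wrist_torque"],proj(m,p),proj(ms,p),proj(mt,p))
for i,mm in((b,m),(a,ms),(t,mt)):
  print([(x,c,bb) for x,c,bb in reds(i,20)])
  q=proj(mm,p).astype(int); cv2.drawMarker(i,tuple(int(v) for v in q),(0,255,0),cv2.MARKER_CROSS,6,1)
q=proj(ms,p).astype(int)
z=a[q[1]-50:q[1]+40,max(0,q[0]-50):q[0]+70]
z=cv2.resize(z,(480,360),interpolation=cv2.INTER_CUBIC);o=np.zeros((420,800,3),np.uint8);o[:360,:480]=z;o[:240,480:]=cv2.resize(b,(320,240))
q=proj(mt,p).astype(int);w=t[q[1]-30:q[1]+30,q[0]-50:q[0]+50];o[240:420,480:780]=cv2.resize(w,(300,180))
cv2.imwrite("pics/c3.png",o)
E
```

```text
[ 468.74663135 -365.54483153   50.96064484] [ 451.45314594 -445.98708419  227.55056541] [-3.13981587 -0.00324431 -1.77860951] -4.965328966513516e-06 [-1.45546737 -3.63431746  5.71964947] [-0.76268785  0.2056053   0.05085217] [281.43426576 247.03775852] [157.83876503 211.47279074] [406.03541363 241.59069634]
[(np.int32(32), array([320.9,  24.4]), array([316,  15,  12,  17], dtype=int32)), (np.int32(350), array([233.3,  48.9]), array([206,  23,  61,  43], dtype=int32)), (np.int32(6399), array([288.8, 267.1]), array([221, 238, 133,  76], dtype=int32))]
[(np.int32(87), array([155.9, 207.4]), array([148, 198,  15,  16], dtype=int32)), (np.int32(129), array([349.1, 206.8]), array([343, 199,  14,  17], dtype=int32)), (np.int32(45), array([115.6, 217.7]), array([109, 215,  13,   7], dtype=int32))]
[(np.int32(149), array([217., 201.]), array([211, 192,  13,  19], dtype=int32)), (np.int32(45), array([405.1, 241.7]), array([403, 232,   5,  18], dtype=int32))]
```

View pics/c3.png

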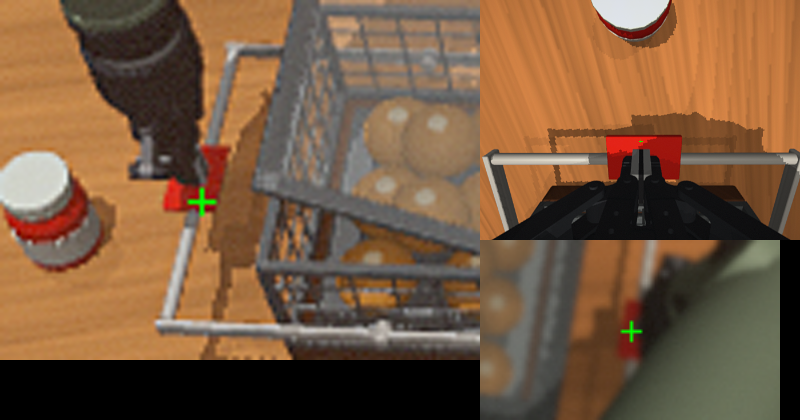

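The fingers are squarely on the pad, but the real tips stand about 25 mm above the reported TCP. I'll continue down until the hard stop shows in the force.

```bash
python3 - <<'E'
from h import *
f=lambda:(lambda s:print(round(s["t"],2),s["tcp_pos"].round(1),s["contact_force"].round(1)))(bot.get_state())
PAD2=PAD
print(bot.movel(P(36),max_speed=15,threshold=12));f()
r=bot.movel(P(14),max_speed=10,threshold=10);print(r);f()
a=imaging.capture("side");print([(x,c,b) for x,c,b in reds(a,20)])
cv2.imwrite("pics/c4.png",cv2.resize(a[80:280,80:360],(784,560),interpolation=cv2.INTER_CUBIC))
E
```

```text
False
16.57 [ 468.5 -363.6   36.1] [ 1.3 -2.4  3.9]
True
18.09 [ 467.5 -362.9   19.4] [-1.  -0.7  5.1]
[(np.int32(134), array([349.3, 206.8]), array([344, 199,  13,  17], dtype=int32)), (np.int32(81), array([158.7, 213.3]), array([152, 204,  14,  16], dtype=int32)), (np.int32(57), array([118.5, 216.3]), array([109, 208,  18,  13], dtype=int32))]
```

View pics/c4.png

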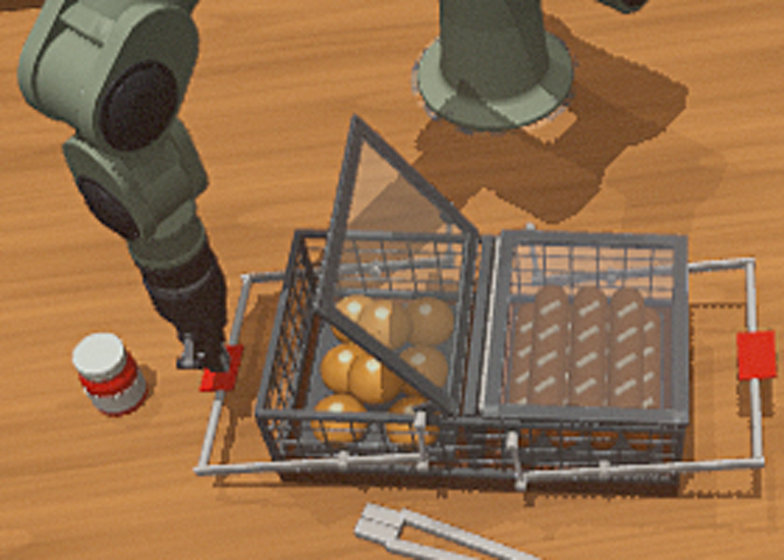

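```bash
python3 - <<'E'
from h import *
m=imaging.camera_model("side");C=np.array([528.5,-76.7]);e=np.array([.9786,-.2059])
for uv,xc in(((207.5,122),-120),((194.3,190),120),((158.5,212),0)):
    p,d=ray(m,uv);k=(xc-(p[:2]-C)@e)/(d[:2]@e);q=p+k*d
    y=(q[:2]-C)@u;print(y,q[2],np.arctan2(q[2]-156,-14-y))
s=bot.get_state();print(s["contact_force"],s["tcp_pos"],s["t"])
E
```

```text
-116.7257376715919 323.29918787414886 1.0201287360301106
-113.34049304859055 331.81166800661754 1.0564800336360978
-294.13675669016374 46.595748662100505 -0.37232358981447966
[-0.66437708  2.03547851  6.4166729 ] [ 467.54535382 -362.86758275   19.43544184] 18.1417
```

The lid is fully up (about 1.03 rad, pad z about 47–52 mm). Now hold it, then release slowly.

```bash
python3 - <<'E'
from h import *
f=lambda:(lambda s:print(round(s["t"],2),s["tcp_pos"].round(1),s["contact_force"].round(1)))(bot.get_state())
print(bot.movel(P(17.5),max_speed=5,threshold=15));f()
bot.dwell(3.2);f()
bot.movel(P(66),max_speed=12);f()
bot.movel(P(98),max_speed=8);f()
a=imaging.capture("side");print([(x,c,b) for x,c,b in reds(a,20)])
cv2.imwrite("pics/c5.png",cv2.resize(a[80:280,80:360],(784,560),interpolation=cv2.INTER_CUBIC))
E
```

```text
True
18.55 [ 467.6 -362.8   19.4] [-1.   1.2  6.5]
21.75 [ 467.6 -362.8   19.4] [-1.2  1.3  6.6]
25.79 [ 467.9 -363.5   65.9] [0.2 4.8 4. ]
29.94 [ 468.2 -363.6   98. ] [-0.5  0.2 -0.1]
[(np.int32(130), array([154.5, 201.5]), array([147, 193,  16,  16], dtype=int32)), (np.int32(138), array([349.6, 206.8]), array([343, 199,  14,  17], dtype=int32)), (np.int32(34), array([114.9, 217.9]), array([109, 215,  12,   6], dtype=int32))]
```

View pics/c5.png

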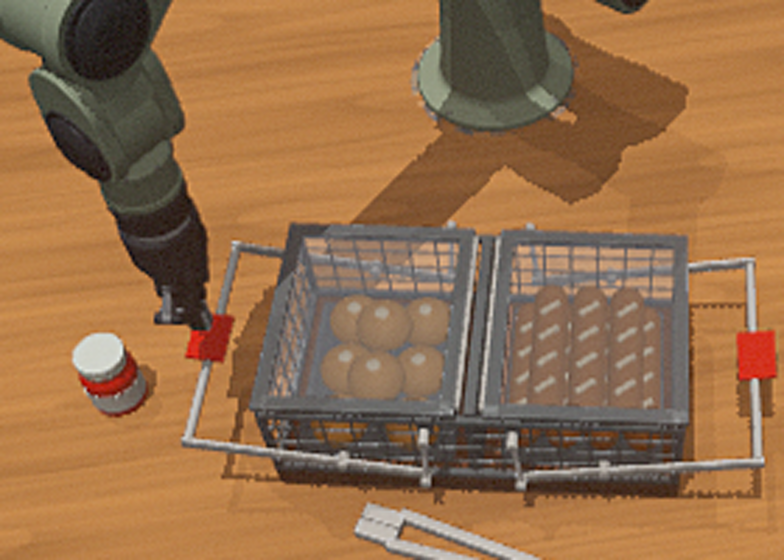

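The lid is shut, the force is zero, and the pad is back up at (210,338). Next I back off upward, check and hand in.

```bash
python3 - <<'E'
from h import *
bot.movel(P(115),max_speed=15);bot.movel(P(260),max_speed=100);bot.dwell(.5)
s=bot.get_state();a=imaging.capture("side");print(s["t"],s["tcp_pos"],s["contact_force"],[(x,c,b) for x,c,b in reds(a,20)])
print(cv2.absdiff(a,cv2.imread("pics/side0.png"))[195:300,165:400].max(2).__gt__(60).sum())
print(bot.sign_off())
E
```

```text
33.375 [ 468.19922707 -363.64688444  259.97900061] [ 0.34874631 -0.11741097 -0.3155338 ] [(np.int32(177), array([154.2, 200.1]), array([147, 192,  16,  17], dtype=int32)), (np.int32(153), array([349.7, 206.9]), array([343, 199,  14,  17], dtype=int32)), (np.int32(56), array([117.4, 217. ]), array([109, 212,  19,   9], dtype=int32))]
8
the job is handed in; nothing more can be done
None
```

The job is handed in, but sign-off returned no verdict: I pressed the right-hand (−y) lever pad and raised the rolls' lid fully (about 1.03 rad), held it over 3 s and lowered it slowly; the last picture shows both lids shut and the jars and tongs in place, with the arm clear.

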